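# Lay the notched scraper blade in its burnishing holder

## Task

Two handled case-scraper blades lie on the clock restorer's bench. Pick up the one with a notch in its end and lay it flat in the dark wooden holder, between the two side lips and lined up with them, with its notch over the upright pin; set it down, do not drop it. Leave the plain blade without a notch where it lies.

Things in the scene. Friction and masses are not known exactly. Their poses are not given: they have to be found in the camera images.
- scraper_grip (a point): Notched scraper: steel blade 120 x 64 x 5 mm lying flat, 0.3 kg, with an upright wood grip bar (60 long, 16 wide, top 41 mm above the blade's underside) along its middle, over the centre of mass. Point: mid bar, 29 mm above the underside; hold the bar here across its 16 mm. x along the blade to its notched end, z up. Starts flat on the table, x within 0.5 rad of world x.
- scraper_notch (a point): Centre of the scraper's notch, 2.5 mm above the blade's underside, 50 mm ahead (+x) of the grip point; same axes. The notch is 28 mm wide (y), 32 mm deep (x), open at the blade's end.
- holder_pin (a point): Foot of the single steel pin (8 mm thick, 16 high) on the fixed dark-wood holder's bed: flat, 150 mm long, 12 mm above the table, ends open, a lip along each long side (8 mm thick, 8 above the bed, 92 apart inside). x points along the bed from its middle to the pin (44 mm), z up; within 0.45 rad of world x. The blade's notched end goes to the pin's end.
- plain_grip (a point): Plain scraper, to be left alone: same size, steel blade and wood grip bar as the notched one, but a straight end with no notch. Point: mid bar, 29 mm above the underside; x along the blade, z up.
Not all that is in view belongs to the job. Of the things shaped like the part that bears holder_pin, the dark wooden one is meant.

How it is judged:
At the end, for the whole second after the job is handed in: The notched scraper rests flat on the holder's bed (within 3 degrees of level, its underside within 3.5 mm of the bed), in line with the holder within 12 degrees, with the pin standing in its notch (pin's axis within 12 mm of the notch's centre along the blade and 11 mm across), at rest (z of scraper_notch in the frame of holder_pin between -0.001 and 0.006 m and angle between scraper_grip's own z axis and vertical below 0.05 rad and angle between the x axis of scraper_grip and the x axis of holder_pin, either way round below 0.22 rad and x of holder_pin in the frame of scraper_notch between -0.0125 and 0.0125 m and y of holder_pin in the frame of scraper_notch between -0.0115 and 0.0115 m and linear speed of scraper below 0.02 m/s); the robot touches nothing.
It fails at once if the notched scraper is dropped or thrown: free of the fingers more than 30 mm above the holder's bed (z of scraper_notch in the frame of holder_pin above 0.0325 m and contact force between the fingers and scraper below 0.02 N).
It fails at once if the plain scraper is moved by more than 20 mm (distance of plain_grip from where it was at the start of the episode above 0.02 m).
It also fails if it takes over 32 s, if anything falls off the work surface, if the arm or the gripper's body presses on something with over 40 N, if the wrist force passes 120 N, or if a joint passes its speed limit or range.

## Robot

A 7-joint arm with a two-finger parallel gripper is mounted at the origin on the work surface. World frame = base frame: x ahead of the robot, y to its left, z up, the work surface at z = 0. Lengths are in m, angles in rad, forces in N, time in s.
With the tool pointing down it reaches from about 0.425 to 0.95 m from the base axis. Payload 16.7 kg.
Tool frame: the origin (TCP) lies at the very end of the fingers, on their centre line; the grasp point (between the pads) lies 19 mm behind it; x points along the fingers, y is the direction in which the jaws open and shut, and the axes are right-handed (so a half turn about x gives the same grasp; the last joint's range is limited). The gripper opens to 94 mm and grips with 3 to 60 N. Pads are 16 mm wide; open, the fingers measure 119 mm over their backs; the gripper's body (75 mm by 177 mm) begins 78 mm behind the grasp point.
Start: joints at [-1.466, 0.426, 0.074, 1.606, -0.034, 1.111, -0.067], TCP at [0.169, 0.653, 0.205] pointing down, gripper open.
Joint ranges: [-2.85, 2.85], [-0.5, 2.14], [-1.23, 1.37], [0.21, 2.46], [-1.02, 4.16], [0.16, 2.05], [-2.73, 2.73]. Speed limits (rad/s): [1.89, 1.89, 2.39, 2.39, 3.01, 3.01, 3.01].

## Interface

Orientations are given as a rotation vector (axis times angle).
In Python, from cell import r, eyes, look_for, trace, mark_of gives the robot as it stands.
- The arm moves only by the tool arm_command, never from a script. Its argument "motion" is a list of rows, each an object with "delta_rot": the turn, a rotation vector about the tool's x, y, z in degrees, a list of three; "delta_pos": the shift along the tool's x, y, z in mm, a list of three; "fingers": the finger opening in mm, from 0 to 94. In form: [{"delta_rot": [rx, ry, rz], "delta_pos": [x, y, z], "fingers": fingers}, ...]. A call has 1 to 20 rows; each row shifts and turns the commanded pose from where the row before left it, along the tool's axes as they then stand; what a row does not reach is not made up. A row lasts 1/8 s, in which the tool goes at most 62.5 mm and 10.7 degrees, less where a joint would pass 70% of its speed; a pose out of reach is approached as far as the arm can. A call is refused whole if a number of a shift passes 62.5 or a number of a turn 10.7, either way. A call with a gripper value outside its range is refused whole. The fingers move at their own pace and stop on an object; "grip_force" is the grip in N (left out, the last holds). Time passes only in rows, so rows that do not move let the fingers close. It gives the time, the measured TCP pose, the force and the opening at its end, in the units of the state.
- r.get_state(): the state, without advancing time (a new reading comes with each control period).
- eyes.read_camera(name): name is "scene" or "top"; returns the picture (384x512x3 uint8, blue, green, red); there is no depth.
- eyes.calibration(name): a dict with "vertical_fov" (degrees; the focal length in pixels is half the picture's height over the tangent of half this angle, whatever the lens; pixels are square), "cx", "cy" (the principal point, pixels), "xyz" and "rotation" of the camera in the world. Camera axes: x right, y up, looking along -z (the intrinsics and any distortion apply to the point x, -y, -z); pixel columns grow to the right and rows downward; lengths in m; the calibration is good to about 2 mm. A picture is of the moment at which its call begins. calibration takes no time and is no camera call.
- r.job_done(): hands the job in, once; it reports no verdict.
Trained networks look in the newest picture that a camera, given by its name, has taken for a name from the list of things; names that differ only in an ending like _2 or _b are one class to them, and where a whole thing is asked for, a point or a joint stands for the part that bears it (a point fixed in the world has none). Each returns a list of dicts, best first, with "score" (0 to 1); they miss things now and then, are a little off and sometimes report something else, mostly with a low value. They report only what shows in the picture. A call takes as long as a camera call. They do not tell look-alikes from the thing itself.
- look_for(target, camera): "bbox" ([left, top, width, height] in pixels, round what is visible of it).
- trace(target, camera): "region" (384x512 bool, what is visible of it) and "bbox" ([left, top, width, height] in pixels, round what is visible of it).
- mark_of(target, camera): "uv" ([column, row] in pixels: a listed point, or the origin of a listed thing).
The state is a dict: "time_s": time; "joint_pos": joint angles; "dq": joint speeds; "tau": joint torques, N m; "eef_pos": TCP position; "tcp_rot": TCP orientation; "ft_force": force on the tool from outside, world axes, zero at the start; "moment": the same for the moment, N m; "opening": opening from 0.0 (shut) to 1.0 (fully open).
Only numpy, scipy, OpenCV 4.12 (cv2) and the standard library are available. Lean on these libraries where they do the work, as an engineer would, in place of code of your own. Each camera call takes 0.05 s, during which the arm holds its last target.

## Working session

There is one attempt and no reset: what is moved stays moved. The work goes in short steps, Python scripts to look and compute and a tool call to move; the robot and the scene stay as the last step left them, time stands still between calls to the robot, and variables do not carry over. Pictures are saved under pics/ and viewed, and the job is handed in when it is done.

Besides the shell and the picture viewer there is one more tool, called in YAML: its name, and indented under it one key for each argument. arm_command: Moves the arm, as the interface text tells. Its arguments: {"type":"object","properties":{"motion":{"type":"array"},"grip_force":{"type":"number"}},"required":["motion"]}

```bash
mkdir -p pics; ls; python3 - <<'E'
from cell import r, eyes, look_for, trace, mark_of
import cv2, json
s=r.get_state(); print(s)
for c in ("scene","top"):
    im=eyes.read_camera(c); cv2.imwrite(f"pics/{c}0.png",im); print(c,eyes.calibration(c))
    for t in ("scraper_grip","scraper_notch","holder_pin","plain_grip"):
        print(c,t,[(d['uv'],round(d['score'],2)) for d in mark_of(t,c)])
E
```

```text
pics
{'time_s': 0.0, 'joint_pos': array([-1.46651616,  0.42670398,  0.07383715,  1.6066008 , -0.03410835,
        1.11081451, -0.0671445 ]), 'dq': array([-0.00071641,  0.00069312,  0.00190895, -0.00055195, -0.00087673,
        0.0004937 , -0.00059447]), 'tau': array([ 5.85746930e-04, -9.35835171e+01,  3.66712801e+00, -4.54195654e+01,
       -4.87958780e-02,  2.03052390e-02,  1.46173447e-04]), 'eef_pos': array([0.16937701, 0.65294799, 0.20479664]), 'tcp_rot': array([ 0.19828098,  1.56167689, -0.20027259]), 'ft_force': array([-0.33545368,  0.02005683,  0.58966168]), 'moment': array([ 0.00106021, -0.00221403, -0.06917068]), 'opening': 1.0001950356439857}
scene {'vertical_fov': 48.31469399498322, 'cx': 257.4356728143771, 'cy': 196.57708462849286, 'xyz': array([1.12067099, 0.34083847, 0.80450502]), 'rotation': array([0.49256306, 0.87045169, 2.0212944 ])}
scene scraper_grip [([290.7, 265.5], 0.56)]
scene scraper_notch [([285.8, 290.2], 0.76)]
scene holder_pin [([157.3, 219.3], 0.92), ([210.4, 164.7], 0.88), ([179.8, 130.0], 0.56)]
scene plain_grip [([370.8, 312.0], 0.69)]
top {'vertical_fov': 44.71348031068928, 'cx': 260.7000456166318, 'cy': 192.92291209073613, 'xyz': array([ 0.28443555, -0.09752667,  1.39306994]), 'rotation': array([ 0.08299168, -0.07889237, -1.54563932])}
top scraper_grip [([203.4, 149.6], 0.78)]
top scraper_notch [([199.3, 130.5], 0.92)]
top holder_pin [([327.9, 211.0], 0.92), ([322.3, 129.9], 0.79), ([401.3, 245.5], 0.64)]
top plain_grip [([133.8, 143.1], 0.71)]
```

View pics/scene0.png

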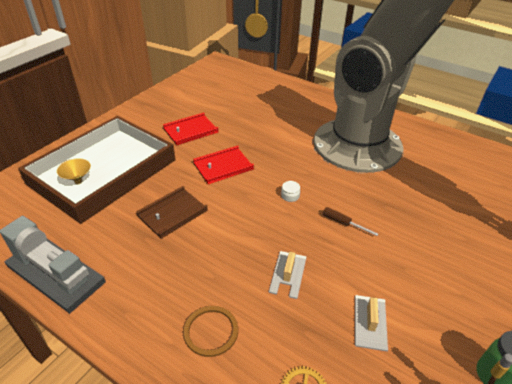

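View pics/top0.png

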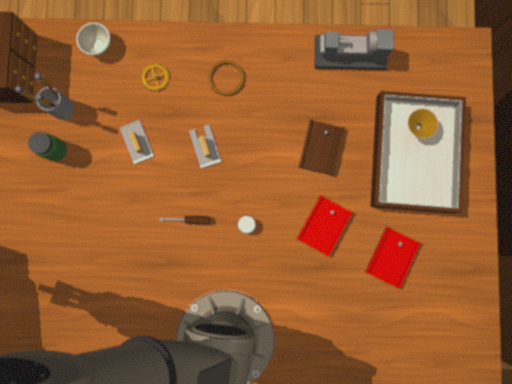

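The scene view shows the dark holder at about (172,212) with its pin at (157,217), and the notched blade at (288,272). The plain blade is at (371,320). In the top view the holder is at (323,148) with its pin at (323,131), the notched blade at (205,147) and the plain blade at (137,142). The red holders are decoys.

```bash
cat > h.py <<'E'
import numpy as np, cv2
from scipy.spatial.transform import Rotation as R
from cell import r, eyes, look_for, trace, mark_of
def K(c):
    k=eyes.calibration(c); f=192/np.tan(np.radians(k['vertical_fov'])/2); return k,f
def ray(c,uv):
    k,f=K(c); d=np.array([(uv[0]-k['cx'])/f,-(uv[1]-k['cy'])/f,-1.]); return k['xyz'],R.from_rotvec(k['rotation']).apply(d)
def onz(c,uv,z):
    o,d=ray(c,uv); return o+d*(z-o[2])/d[2]
def proj(c,p):
    k,f=K(c); q=R.from_rotvec(k['rotation']).inv().apply(np.asarray(p)-k['xyz']); return np.array([k['cx']+f*q[...,0]/-q[...,2],k['cy']-f*q[...,1]/-q[...,2]]).T
E
python3 - <<'E'
from h import *
np.set_printoptions(precision=4,suppress=True)
for n,z,s,t in (("grip",.029,(290.7,265.5),(203.4,149.6)),("notch",.0025,(285.8,290.2),(199.3,130.5)),("pin",.012,(157.3,219.3),(322.3,129.9)),("plain",.029,(370.8,312),(133.8,143.1))):
    print(n,onz("scene",s,z),onz("top",t,z))
ims={c:eyes.read_camera(c) for c in("scene","top")}
for c in ims:
  for t in ("scraper_grip","holder_pin"):
    for d in trace(t,c):
        m=d['region'].astype(np.uint8); cs,_=cv2.findContours(m,0,2); b=max(cs,key=cv2.contourArea)
        z=.005 if t[0]=='s' else .018
        w=np.array([onz(c,p[0],z)[:2] for p in b])*1000
        (cx,cy),(W,H),a=cv2.minAreaRect(w.astype(np.float32))
        print(c,t,round(d['score'],2),d['bbox'],(cx,cy),(W,H),a)
def crop(im,x,y,w,h,n,s=6): cv2.imwrite(n,cv2.resize(im[y:y+h,x:x+w],None,fx=s,fy=s,interpolation=cv2.INTER_CUBIC))
crop(ims['top'],180,110,60,65,"pics/t_scr.png",8); crop(ims['top'],290,110,65,75,"pics/t_hol.png",8)
crop(ims['scene'],130,180,90,65,"pics/s_hol.png",8); crop(ims['scene'],255,240,65,65,"pics/s_scr.png",8)
E
```

```text
grip [0.5631 0.0795 0.029 ] [0.5511 0.0807 0.029 ]
notch [0.6101 0.0966 0.0025] [0.6149 0.0988 0.0025]
pin [ 0.617  -0.2835  0.012 ] [ 0.6231 -0.2734  0.012 ]
plain [0.5732 0.2784 0.029 ] [0.5659 0.2883 0.029 ]
scene scraper_grip 0.75 [269.0, 253.6, 38.5, 46.3] (567.248291015625, 76.57132720947266) (126.15479278564453, 62.786136627197266) 20.13933563232422
scene holder_pin 0.92 [194.4, 146.5, 60.0, 34.5] (344.89208984375, -277.0616760253906) (137.3836669921875, 156.64097595214844) 61.784202575683594
scene holder_pin 0.8 [164.1, 112.2, 55.0, 33.3] (256.630615234375, -478.513427734375) (135.93101501464844, 153.57545471191406) 65.1187515258789
scene holder_pin 0.74 [134.1, 186.4, 75.6, 53.6] (577.2601318359375, -270.6744384765625) (122.34062194824219, 155.7201690673828) 77.06827545166016
top holder_pin 0.85 [368.0, 228.7, 52.3, 60.8] (249.96267700195312, -481.684814453125) (113.03507232666016, 151.03480529785156) 64.80303955078125
top holder_pin 0.68 [298.6, 194.1, 52.5, 60.1] (336.2894287109375, -281.1495361328125) (109.89904022216797, 150.40167236328125) 60.94042205810547
top holder_pin 0.63 [298.7, 119.5, 46.3, 56.0] (569.9306640625, -270.1735534667969) (108.74816131591797, 150.03533935546875) 76.96354675292969
```

```bash
python3 - <<'E'
import cv2,numpy as np
g=[cv2.resize(cv2.imread(f"pics/{n}.png"),(395,295)) if 0 else cv2.imread(f"pics/{n}.png") for n in("t_scr","t_hol","s_hol","s_scr")]
g=[cv2.resize(i,None,fx=min(390/i.shape[1],290/i.shape[0]),fy=min(390/i.shape[1],290/i.shape[0])) for i in g]
o=np.zeros((590,790,3),np.uint8)
for k,i in enumerate(g): y,x=(k//2)*295,(k%2)*395; o[y:y+i.shape[0],x:x+i.shape[1]]=i
cv2.imwrite("pics/m.png",o)
E
```

```text
(no output)
```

View pics/m.png

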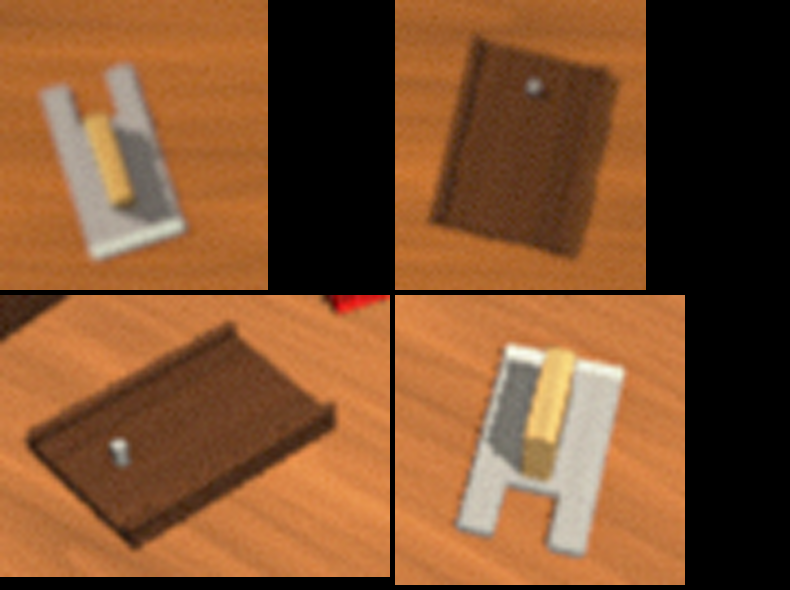

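```bash
cat > fit.py <<'E'
from h import *
from scipy.optimize import least_squares
np.set_printoptions(precision=4,suppress=True)
def un(p,s,off,org): return (np.array(p,float)-org+.5)/s-.5+off
def fit(local,obs,x0):
    def w(q,l): c,s=np.cos(q[2]),np.sin(q[2]); l=np.array(l); return np.c_[q[0]+c*l[:,0]-s*l[:,1],q[1]+s*l[:,0]+c*l[:,1],l[:,2]]
    f=lambda q:np.concatenate([(proj(c,w(q,local[c]))-obs[c]).ravel() for c in obs])
    for cs in (list(obs),)+tuple([c] for c in obs):
        g=lambda q:np.concatenate([(proj(c,w(q,local[c]))-obs[c]).ravel() for c in cs])
        q=least_squares(g,x0,x_scale=[.01,.01,.1]).x; print(cs,q,'deg',np.degrees(q[2]),'res',g(q).round(1))
    return least_squares(f,x0,x_scale=[.01,.01,.1]).x
if __name__=="__main__":
    z=.005
    blade=[(66,32),(66,-32),(-54,-32),(-54,32)]
    bl=[(a/1e3,b/1e3,z) for a,b in blade]
    s=290/65
    obs={'top':un([(41,92),(130,66),(185,230),(93,257)],s,(180,110),(0,0)),
         'scene':un([(585,553),(457,528),(507,345),(623,370)],s,(255,240),(395,295))}
    fit({'top':bl,'scene':bl},obs,[.56,.08,.3])
    hl=[(.075,.054,.02),(.075,-.054,.02),(-.075,-.054,.02),(-.075,.054,.02)]
    obs={'top':un([(478,37),(617,74),(578,257),(432,222)],290/75,(290,110),(395,0)),
         'scene':un([(134,539),(30,437),(232,325),(334,407)],390/90,(130,180),(0,295))}
    q=fit({'top':hl,'scene':hl},obs,[.57,-.27,-.2])
    print('pin',q[0]+.044*np.cos(q[2]),q[1]+.044*np.sin(q[2]))
    print('pin top', onz('top',un((534,85),290/75,(290,110),(395,0)),.028),onz('scene',un((118,441),390/90,(130,180),(0,295)),.028),'foot',onz('scene',un((123,464),390/90,(130,180),(0,295)),.012))
E
python3 fit.py; python3 -c "
from h import *
s=r.get_state();print(R.from_rotvec(s['tcp_rot']).as_matrix().round(4))"
```

```text
['top', 'scene'] [0.5629 0.0765 0.3428] deg 19.6397437969884 res [ 0.5  0.   0.7 -0.6  0.4 -0.3  0.8  0.2  0.3  0.4  0.6 -0.3  0.4  0.4
  0.6  0.1]
['top'] [0.5623 0.0782 0.338 ] deg 19.36768764397278 res [-0.   0.1  0.2 -0.4 -0.3 -0.1  0.1  0.4]
['scene'] [0.5632 0.0754 0.3469] deg 19.878680585883544 res [-0.1  0.2  0.2 -0.4 -0.1  0.3  0.  -0.1]
['top', 'scene'] [ 0.5697 -0.2745 -0.2114] deg -12.112494600851697 res [-0.3 -0.4 -1.2 -1.8 -1.9 -0.9  0.4 -0.3 -0.4 -2.2 -0.7 -1.3 -0.4 -1.5
  1.  -0.7]
['top'] [ 0.5672 -0.2768 -0.2185] deg -12.517284683073878 res [ 0.6  0.4 -0.3 -0.8 -1.4  0.   1.   0.4]
['scene'] [ 0.5734 -0.2707 -0.205 ] deg -11.743955366393168 res [-0.1 -0.6 -0.7  0.3 -0.4 -0.3  1.2  0.6]
pin 0.6127328633412669 -0.2837150467809423
pin top [ 0.6142 -0.2812  0.028 ] [ 0.6122 -0.2866  0.028 ] foot [ 0.6142 -0.2838  0.012 ]
[[-0.      0.2511  0.968 ]
 [ 0.      0.968  -0.2511]
 [-1.      0.     -0.    ]]
```

arm_command:
  motion:
    - {"delta_rot": [0, 0, 0], "delta_pos": [0, -15, 17], "fingers": 60}
    - {"delta_rot": [0, 0, 0], "delta_pos": [0, -30, 34], "fingers": 60}
    - {"delta_rot": [0, 0, 0], "delta_pos": [0, -30, 34], "fingers": 60}
    - {"delta_rot": [0, 0, 0], "delta_pos": [0, -30, 34], "fingers": 60}
    - {"delta_rot": [0, 0, 0], "delta_pos": [0, -30, 34], "fingers": 60}
    - {"delta_rot": [0, 0, 0], "delta_pos": [0, -30, 34], "fingers": 60}
    - {"delta_rot": [0, 0, 0], "delta_pos": [0, -30, 34], "fingers": 60}
    - {"delta_rot": [0, 0, 0], "delta_pos": [0, -30, 34], "fingers": 60}
    - {"delta_rot": [0, 0, 0], "delta_pos": [0, -30, 34], "fingers": 60}
    - {"delta_rot": [0, 0, 0], "delta_pos": [0, -30, 34], "fingers": 60}
    - {"delta_rot": [0, 0, 0], "delta_pos": [0, -30, 34], "fingers": 60}
    - {"delta_rot": [0, 0, 0], "delta_pos": [0, -30, 34], "fingers": 60}
    - {"delta_rot": [0, 0, 0], "delta_pos": [0, -30, 34], "fingers": 60}
    - {"delta_rot": [0, 0, 0], "delta_pos": [0, -30, 34], "fingers": 60}
    - {"delta_rot": [0, 0, 0], "delta_pos": [0, -30, 34], "fingers": 60}
    - {"delta_rot": [0, 0, 0], "delta_pos": [0, -24, 32], "fingers": 60}
    - {"delta_rot": [-8.5, 0, 0], "delta_pos": [10, 0, 0], "fingers": 60}
    - {"delta_rot": [-8.5, 0, 0], "delta_pos": [10, 0, 0], "fingers": 60}
    - {"delta_rot": [-8.5, 0, 0], "delta_pos": [10, 0, 0], "fingers": 60}
    - {"delta_rot": [-8.5, 0, 0], "delta_pos": [10, 0, 0], "fingers": 60}

```text
time_s: 3.3
eef_pos: [0.5619, 0.0761, 0.1653]
tcp_rot: [-0.269, 1.554, 0.27]
ft_force: [0.3, -0.4, 0.2]
opening: 0.635
```

```bash
python3 - <<'E'
from h import *
s=r.get_state(); M=R.from_rotvec(s['tcp_rot']).as_matrix(); print(s['eef_pos'],M.round(4))
t=np.array([.5629,.0768,.010]); print('tool delta',M.T@(t-s['eef_pos'])*1e3,'yaw',np.degrees(np.arctan2(M[1,2],M[0,2])))
im=eyes.read_camera('scene'); cv2.imwrite('pics/s1.png',cv2.resize(im[150:350,180:440],None,fx=3,fy=3))
E
```

```text
[0.56190686 0.07612429 0.16528758] [[ 0.000e+00 -3.368e-01  9.416e-01]
 [ 1.000e-04  9.416e-01  3.368e-01]
 [-1.000e+00  1.000e-04  1.000e-04]]
tool delta [155.28768862   0.28957364   1.15146412] yaw 19.680218622834023
```

View pics/s1.png

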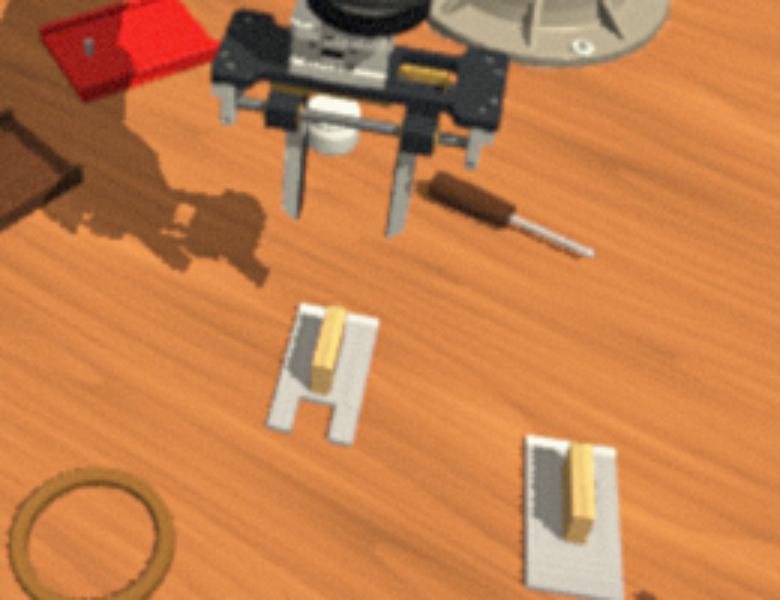

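The fingers hang centred above the notched blade and lined up with its bar, and nothing is in the way. I'll descend to just above the bar and check again.

arm_command:
  motion:
    - {"delta_rot": [0, 0, 0], "delta_pos": [20, 0.3, 1.1], "fingers": 50}
    - {"delta_rot": [0, 0, 0], "delta_pos": [30, 0, 0], "fingers": 50}
    - {"delta_rot": [0, 0, 0], "delta_pos": [30, 0, 0], "fingers": 50}
    - {"delta_rot": [0, 0, 0], "delta_pos": [25, 0, 0], "fingers": 50}
    - {"delta_rot": [0, 0, 0], "delta_pos": [0, 0, 0], "fingers": 50}

```text
time_s: 3.98
eef_pos: [0.562, 0.0769, 0.0595]
tcp_rot: [-0.265, 1.557, 0.264]
ft_force: [0.1, 0.5, 1.1]
opening: 0.534
```

```bash
python3 - <<'E'
from h import *
s=r.get_state(); print(s['eef_pos'],s['opening'], proj('scene',s['eef_pos']),proj('top',s['eef_pos']))
im=eyes.read_camera('scene').copy(); u=proj('scene',s['eef_pos'])
im=cv2.resize(im[180:330,200:370],None,fx=4,fy=4,interpolation=cv2.INTER_CUBIC)
p=(u-[200,180]+.5)*4-.5; cv2.drawMarker(im,tuple(int(v) for v in p),(255,0,255),0,14)
cv2.imwrite('pics/s2.png',im)
E
```

```text
[0.56203861 0.07688759 0.05948118] 0.534060372456807 [290.9427134  256.14371091] [203.5691658 143.8708071]
```

View pics/s2.png

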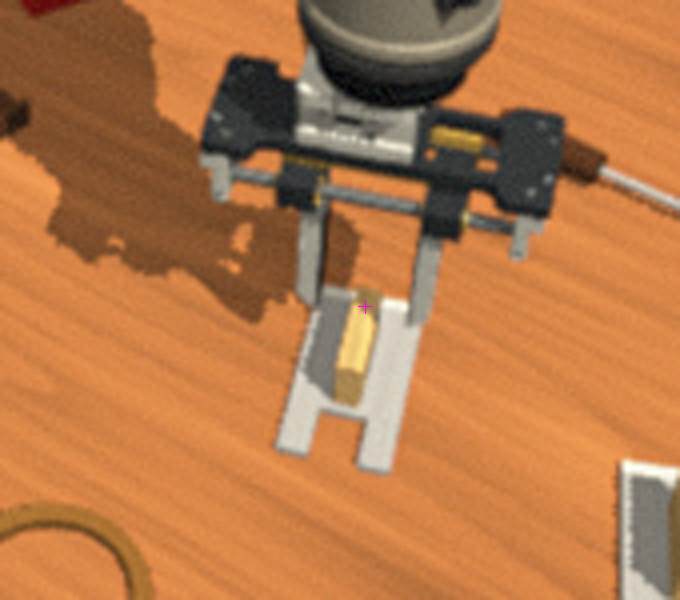

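The fingers straddle the bar: the tips' midpoint is at about (362,312) in the enlarged view, matching the projected TCP at (365,306). I'll descend and close.

arm_command:
  motion:
    - {"delta_rot": [0, 0, 0], "delta_pos": [18, 0, 0.5], "fingers": 50}
    - {"delta_rot": [0, 0, 0], "delta_pos": [18, 0, 0], "fingers": 50}
    - {"delta_rot": [0, 0, 0], "delta_pos": [9, 0, 0], "fingers": 50}
    - {"delta_rot": [0, 0, 0], "delta_pos": [3, 0, 0], "fingers": 50}
    - {"delta_rot": [0, 0, 0], "delta_pos": [0, 0, 0], "fingers": 50}
  grip_force: 30

```text
time_s: 4.65
eef_pos: [0.5638, 0.078, 0.0124]
tcp_rot: [-0.266, 1.555, 0.266]
ft_force: [0.3, -0.3, 0.2]
opening: 0.533
```

arm_command:
  motion:
    - {"delta_rot": [0, 0, 0], "delta_pos": [2, -0.5, 0], "fingers": 50}
    - {"delta_rot": [0, 0, 0], "delta_pos": [0, 0, 0], "fingers": 10}
    - {"delta_rot": [0, 0, 0], "delta_pos": [0, 0, 0], "fingers": 10}
    - {"delta_rot": [0, 0, 0], "delta_pos": [0, 0, 0], "fingers": 10}
    - {"delta_rot": [0, 0, 0], "delta_pos": [0, 0, 0], "fingers": 10}
    - {"delta_rot": [0, 0, 0], "delta_pos": [0, 0, 0], "fingers": 10}
    - {"delta_rot": [0, 0, 0], "delta_pos": [0, 0, 0], "fingers": 10}
  grip_force: 30

```text
time_s: 5.52
eef_pos: [0.564, 0.0775, 0.0105]
tcp_rot: [-0.266, 1.554, 0.266]
ft_force: [-0.3, 0.9, 2.8]
opening: 0.168
```

arm_command:
  motion:
    - {"delta_rot": [0, 0, 0], "delta_pos": [-8, 0, 0], "fingers": 10}
    - {"delta_rot": [0, 0, 0], "delta_pos": [-20, 0, 0], "fingers": 10}
    - {"delta_rot": [0, 0, 0], "delta_pos": [-25, 0, 0], "fingers": 10}
    - {"delta_rot": [0, 0, 0], "delta_pos": [-20, 0, 0], "fingers": 10}
    - {"delta_rot": [0, 0, 0], "delta_pos": [-7, 0, 0], "fingers": 10}
    - {"delta_rot": [0, 0, 0], "delta_pos": [0, 0, 0], "fingers": 10}

```text
time_s: 6.28
eef_pos: [0.5639, 0.0777, 0.0906]
tcp_rot: [-0.266, 1.554, 0.267]
ft_force: [-0.2, -0.6, -3.9]
opening: 0.168
```

```bash
python3 - <<'E'
from h import *
s=r.get_state(); M=R.from_rotvec(s['tcp_rot']).as_matrix()
print(s['eef_pos'],s['opening'],s['ft_force'])
y=np.radians(-12.5); 
t=np.array([.6135-.05*np.cos(y),-.2835-.05*np.sin(y),s['eef_pos'][2]])
print(t,'tool delta',M.T@(t-s['eef_pos'])*1e3,'yaw',np.degrees(np.arctan2(M[1,2],M[0,2])))
im=eyes.read_camera('scene'); cv2.imwrite('pics/s3.png',cv2.resize(im[150:330,200:400],None,fx=3.3,fy=3.3,interpolation=cv2.INTER_CUBIC))
E
```

```text
[0.56393383 0.07766054 0.09056485] 0.16820424251801563 [-0.15737455 -0.55061409 -3.90878843]
[ 0.5646852  -0.27267802  0.09056485] tool delta [-6.82933865e-02 -3.30573925e+02 -1.16010968e+02] yaw 19.46079542076777
```

View pics/s3.png

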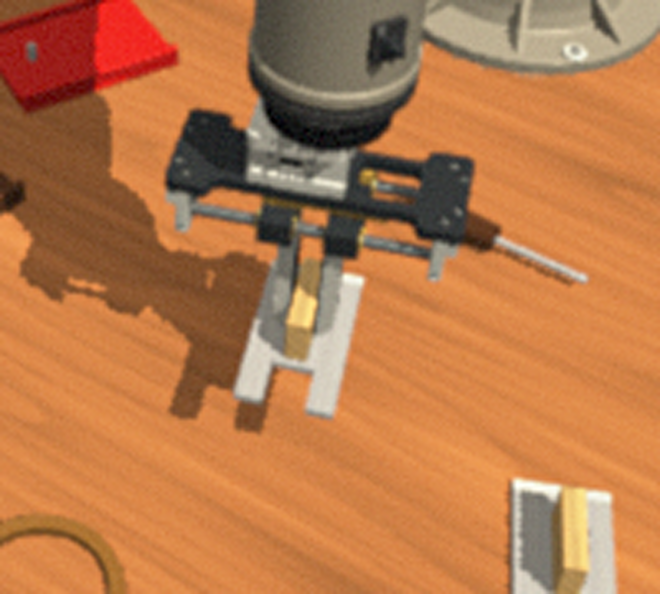

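The scraper is held level on its bar and lifts clear. The plain blade hasn't moved. I'll turn to the holder's yaw and carry it over.

arm_command:
  motion:
    - {"delta_rot": [8, 0, 0], "delta_pos": [0, 0, 0], "fingers": 10}
    - {"delta_rot": [8, 0, 0], "delta_pos": [0, 0, 0], "fingers": 10}
    - {"delta_rot": [8, 0, 0], "delta_pos": [0, 0, 0], "fingers": 10}
    - {"delta_rot": [8, 0, 0], "delta_pos": [0, 0, 0], "fingers": 10}
    - {"delta_rot": [0, 0, 0], "delta_pos": [0, -12, 2.5], "fingers": 10}
    - {"delta_rot": [0, 0, 0], "delta_pos": [0, -30, 7], "fingers": 10}
    - {"delta_rot": [0, 0, 0], "delta_pos": [0, -36, 8], "fingers": 10}
    - {"delta_rot": [0, 0, 0], "delta_pos": [0, -36, 8], "fingers": 10}
    - {"delta_rot": [0, 0, 0], "delta_pos": [0, -36, 8], "fingers": 10}
    - {"delta_rot": [0, 0, 0], "delta_pos": [0, -36, 8], "fingers": 10}
    - {"delta_rot": [0, 0, 0], "delta_pos": [0, -36, 8], "fingers": 10}
    - {"delta_rot": [0, 0, 0], "delta_pos": [0, -36, 8], "fingers": 10}
    - {"delta_rot": [0, 0, 0], "delta_pos": [0, -36, 8], "fingers": 10}
    - {"delta_rot": [0, 0, 0], "delta_pos": [0, -30, 7], "fingers": 10}
    - {"delta_rot": [0, 0, 0], "delta_pos": [0, -18, 4], "fingers": 10}
    - {"delta_rot": [0, 0, 0], "delta_pos": [0, 0, 0], "fingers": 10}
    - {"delta_rot": [0, 0, 0], "delta_pos": [0, 0, 0], "fingers": 10}

```text
time_s: 8.45
eef_pos: [0.5643, -0.2718, 0.0902]
tcp_rot: [0.171, 1.565, -0.17]
ft_force: [-0.1, 0.9, -3.0]
opening: 0.163
```

```bash
cat > look.py <<'E'
import sys
from h import *
n=sys.argv[1]
s=r.get_state(); M=R.from_rotvec(s['tcp_rot']).as_matrix(); yw=np.arctan2(M[1,2],M[0,2])
print(s['eef_pos'],s['opening'],s['ft_force'],'yaw',np.degrees(yw),'down',M[:,0].round(4))
y=np.radians(-12.5); t=np.array([.6135-.05*np.cos(y),-.2835-.05*np.sin(y),s['eef_pos'][2]])
print('tool delta',M.T@(t-s['eef_pos'])*1e3)
im=eyes.read_camera('scene'); cv2.imwrite(f'pics/{n}s.png',cv2.resize(im[140:270,100:270],None,fx=4.5,fy=4.5,interpolation=cv2.INTER_CUBIC))
im=eyes.read_camera('top'); cv2.imwrite(f'pics/{n}t.png',cv2.resize(im[100:200,270:380],None,fx=5,fy=5,interpolation=cv2.INTER_CUBIC))
E
python3 look.py a
```

```text
[ 0.56434299 -0.27181471  0.0901731 ] 0.16338292003162472 [-0.08681596  0.8514365  -3.0383187 ] yaw -12.448152817608863 down [-5.e-04  7.e-04 -1.e+00]
tool delta [-0.00077765 -0.76925151  0.52025917]
```

View pics/as.png

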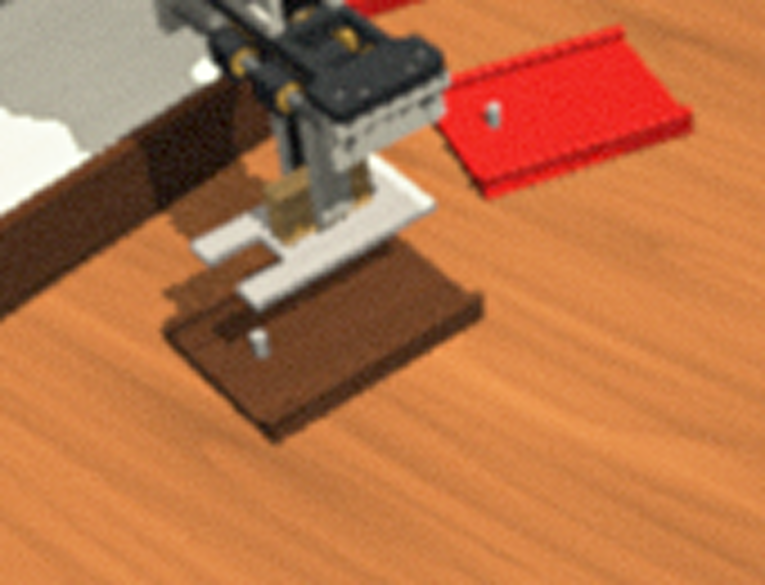

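View pics/at.png

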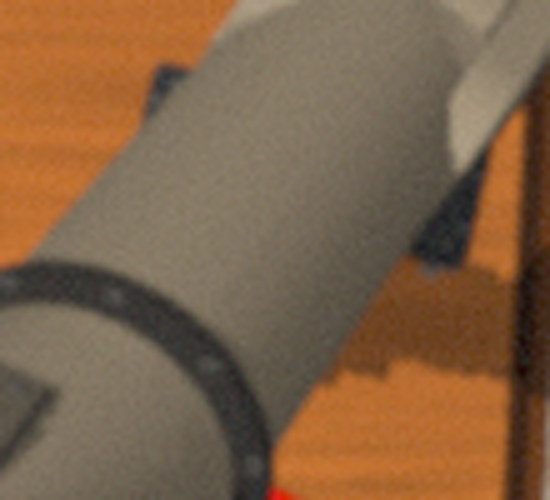

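```bash
python3 - <<'E'
from fit import *
z=.0847
bl=[(a/1e3,b/1e3,z) for a,b in [(66,32),(66,-32),(-54,-32),(-54,32)]]
q=fit({'scene':bl},{'scene':un([(258,304),(190,243),(372,157),(435,202)],4.5,(100,140),(0,0))},[.565,-.27,-.2])
print(proj('scene',[.6135,-.2835,.028])*1, 'marker'); print((proj('scene',[.6135,-.2835,.028])-[100,140]+.5)*4.5-.5)
E
```

```text
['scene'] [ 0.5632 -0.2716 -0.2293] deg -13.13850033385299 res [-0.3  0.1  0.3  0.3 -0.4 -1.3  0.5  0.7]
['scene'] [ 0.5632 -0.2716 -0.2293] deg -13.13850033385299 res [-0.3  0.1  0.3  0.3 -0.4 -1.3  0.5  0.7]
[157.4004 214.107 ] marker
[260.052  335.2315]
```

The blade's in-hand fit agrees with the TCP to about 1 mm, and the projected pin top lands on the visible pin at (258,335). I'll lower to just above the pin.

arm_command:
  motion:
    - {"delta_rot": [0, 0, 0], "delta_pos": [10, -0.8, 1], "fingers": 10}
    - {"delta_rot": [0, 0, 0], "delta_pos": [18, 0, 0], "fingers": 10}
    - {"delta_rot": [0, 0, 0], "delta_pos": [14, 0, 0], "fingers": 10}
    - {"delta_rot": [0, 0, 0], "delta_pos": [4, 0, 0], "fingers": 10}
    - {"delta_rot": [0, 0, 0], "delta_pos": [0, 0, 0], "fingers": 10}

```text
time_s: 9.18
eef_pos: [0.5649, -0.274, 0.0441]
tcp_rot: [0.172, 1.565, -0.172]
ft_force: [-0.7, -0.6, -2.8]
opening: 0.168
```

```bash
python3 look.py b
```

```text
[ 0.56493888 -0.27398399  0.04410351] 0.16793987100672822 [-0.72637329 -0.58355441 -2.84146394] yaw -12.556365533118592 down [-7.e-04  0.e+00 -1.e+00]
tool delta [ 2.13457678e-04  1.21958980e+00 -5.31527944e-01]
```

View pics/bs.png

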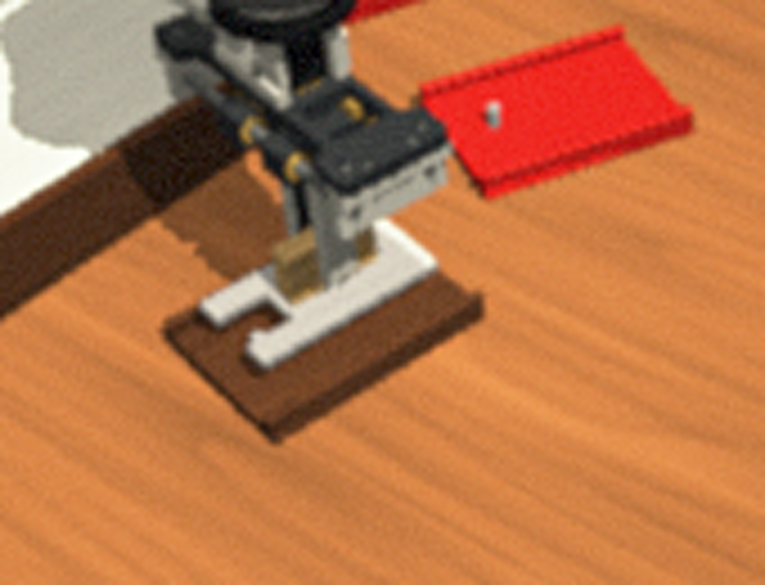

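The blade is level over the holder, with the pin's top showing at (258,335) inside the notch beside the near tine. That fits the blade still being above it. I'll lower slowly to the bed and watch the force.

arm_command:
  motion:
    - {"delta_rot": [0, 0, 0], "delta_pos": [5, 1.2, -0.5], "fingers": 10}
    - {"delta_rot": [0, 0, 0], "delta_pos": [5, 0, 0], "fingers": 10}
    - {"delta_rot": [0, 0, 0], "delta_pos": [4, 0, 0], "fingers": 10}
    - {"delta_rot": [0, 0, 0], "delta_pos": [3, 0, 0], "fingers": 10}
    - {"delta_rot": [0, 0, 0], "delta_pos": [1.5, 0, 0], "fingers": 10}
    - {"delta_rot": [0, 0, 0], "delta_pos": [0, 0, 0], "fingers": 10}

```text
time_s: 10.02
eef_pos: [0.5649, -0.2726, 0.0259]
tcp_rot: [0.172, 1.564, -0.172]
ft_force: [-0.0, 0.2, -3.7]
opening: 0.17
```

```bash
python3 look.py c
```

```text
[ 0.56488884 -0.27263714  0.02591398] 0.16984470898643367 [-0.02221414  0.18577556 -3.71435712] yaw -12.544572824736976 down [-1.e-04 -0.e+00 -1.e+00]
tool delta [ 3.14826777e-05 -8.41376282e-02 -1.89901159e-01]
```

View pics/cs.png

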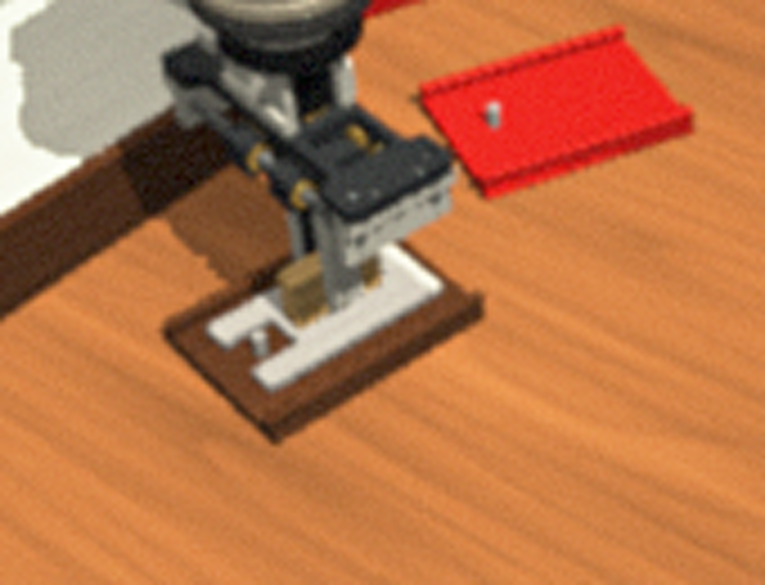

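The pin now stands in the middle of the notch at (260,343), and the blade sits between the lips and parallel to them. About 3 mm of descent is left, so I'll ease down.

arm_command:
  motion:
    - {"delta_rot": [0, 0, 0], "delta_pos": [1.5, 0, 0], "fingers": 10}
    - {"delta_rot": [0, 0, 0], "delta_pos": [1, 0, 0], "fingers": 10}
    - {"delta_rot": [0, 0, 0], "delta_pos": [0.5, 0, 0], "fingers": 10}
    - {"delta_rot": [0, 0, 0], "delta_pos": [0, 0, 0], "fingers": 10}

```text
time_s: 10.62
eef_pos: [0.5649, -0.2727, 0.023]
tcp_rot: [0.172, 1.564, -0.172]
ft_force: [0.3, -0.4, -2.5]
opening: 0.166
```

arm_command:
  motion:
    - {"delta_rot": [0, 0, 0], "delta_pos": [0.5, 0, 0], "fingers": 10}
    - {"delta_rot": [0, 0, 0], "delta_pos": [0.5, 0, 0], "fingers": 10}
    - {"delta_rot": [0, 0, 0], "delta_pos": [0, 0, 0], "fingers": 10}

```text
time_s: 11.0
eef_pos: [0.565, -0.2726, 0.0226]
tcp_rot: [0.172, 1.564, -0.172]
ft_force: [-3.3, 1.6, 7.7]
opening: 0.166
```

The force went from -3 to +7.7 N, so the blade is on the bed. I'll open and retreat straight up.

arm_command:
  motion:
    - {"delta_rot": [0, 0, 0], "delta_pos": [-0.3, 0, 0], "fingers": 20}
    - {"delta_rot": [0, 0, 0], "delta_pos": [0, 0, 0], "fingers": 30}
    - {"delta_rot": [0, 0, 0], "delta_pos": [0, 0, 0], "fingers": 45}
    - {"delta_rot": [0, 0, 0], "delta_pos": [0, 0, 0], "fingers": 45}
    - {"delta_rot": [0, 0, 0], "delta_pos": [0, 0, 0], "fingers": 45}

```text
time_s: 11.62
eef_pos: [0.5649, -0.2726, 0.0223]
tcp_rot: [0.172, 1.564, -0.172]
ft_force: [0.1, 0.3, 0.5]
opening: 0.478
```

arm_command:
  motion:
    - {"delta_rot": [0, 0, 0], "delta_pos": [-5, 0, 0], "fingers": 45}
    - {"delta_rot": [0, 0, 0], "delta_pos": [-15, 0, 0], "fingers": 45}
    - {"delta_rot": [0, 0, 0], "delta_pos": [-30, 0, 0], "fingers": 45}
    - {"delta_rot": [0, 0, 0], "delta_pos": [-40, 0, 0], "fingers": 45}
    - {"delta_rot": [0, 0, 0], "delta_pos": [-40, 0, 0], "fingers": 45}
    - {"delta_rot": [0, 0, 0], "delta_pos": [-10, 20, 0], "fingers": 45}
    - {"delta_rot": [0, 0, 0], "delta_pos": [0, 40, -15], "fingers": 45}
    - {"delta_rot": [0, 0, 0], "delta_pos": [0, 40, -15], "fingers": 45}
    - {"delta_rot": [0, 0, 0], "delta_pos": [0, 40, -15], "fingers": 45}
    - {"delta_rot": [0, 0, 0], "delta_pos": [0, 40, 0], "fingers": 45}
    - {"delta_rot": [0, 0, 0], "delta_pos": [0, 20, 0], "fingers": 45}
    - {"delta_rot": [0, 0, 0], "delta_pos": [0, 0, 0], "fingers": 45}
    - {"delta_rot": [0, 0, 0], "delta_pos": [0, 0, 0], "fingers": 45}

```text
time_s: 13.25
eef_pos: [0.5642, -0.0693, 0.1625]
tcp_rot: [0.173, 1.564, -0.174]
ft_force: [0.1, 0.2, -0.7]
opening: 0.476
```

```bash
python3 look.py d; python3 - <<'E'
from h import *
eyes.read_camera('scene'); 
for t in ("scraper_notch","plain_grip","holder_pin"):print(t,[(d['uv'],round(d['score'],2)) for d in mark_of(t,'scene')])
E
```

```text
[ 0.5642416  -0.06930249  0.16251318] 0.47594605758737185 [ 0.07707089  0.21347903 -0.70746383] yaw -12.637230921823853 down [ 1.e-04 -6.e-04 -1.e+00]
tool delta [ 1.31362974e-01 -1.98351622e+02  4.49268120e+01]
scraper_notch [([159.7, 218.1], 0.89)]
plain_grip [([375.8, 312.8], 0.8)]
holder_pin [([156.8, 215.9], 0.96), ([209.5, 162.8], 0.93), ([180.7, 131.6], 0.62)]
```

View pics/ds.png

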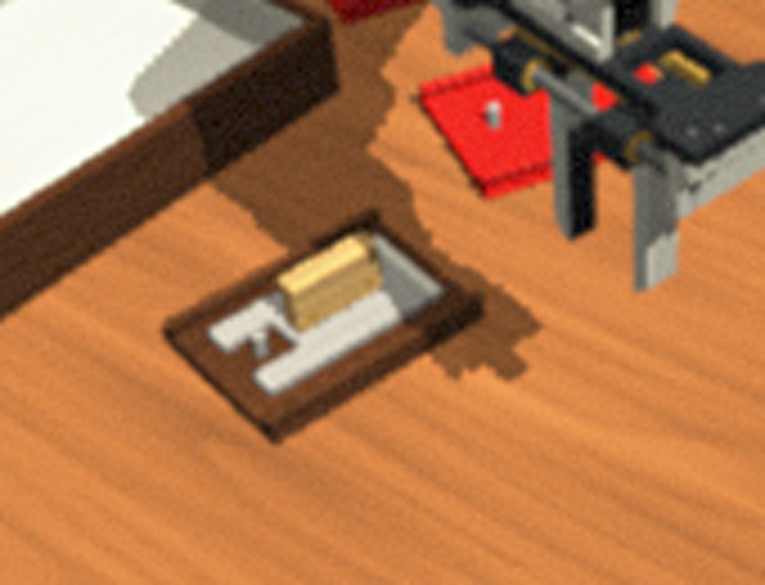

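View pics/dt.png

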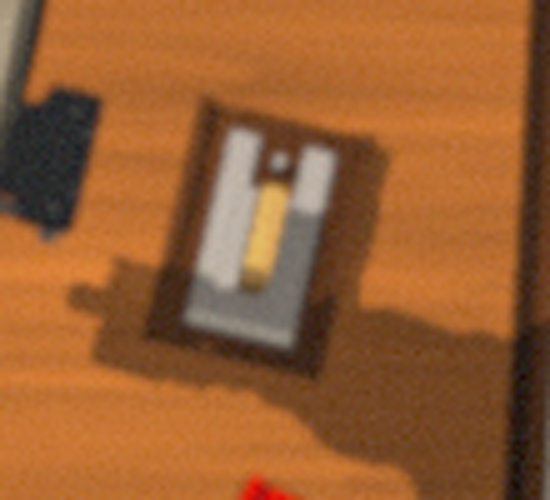

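Both views show the blade flat between the lips and parallel to them. The pin is centred in the notch, at scene crop (260,342) and top crop (279,160), and the gripper is clear. I'll hand in.

```bash
python3 - <<'E'
from h import *
a=cv2.imread('pics/scene0.png'); b=eyes.read_camera('scene')
print(cv2.phaseCorrelate(*[np.float32(cv2.cvtColor(i[285:360,345:400],6)) for i in (a,b)]))
r.job_done(); print(r.get_state()['time_s'])
E
```

```text
((-0.030195460212006253, 0.5425807692672606), 0.9927679773966471)
the job is handed in; nothing more can be done
the job is handed in; nothing more can be done
```

I picked up the notched scraper by its bar, set it down in the dark wooden holder, released it and handed the job in at about 13.5 s of the 32 s allowed. Hand-in gives no verdict.

**Placement:** The last pictures from both cameras show the blade flat between the lips and parallel to them, with the pin in the middle of the notch. It was released only after the wrist force swung from about -3 N to +7.7 N, at the height expected for the bed. The gripper ended well clear, touching nothing.

**Checks that disagreed slightly:**
- **Pin and notch:** the network's marks for the two points were about 3–4 px apart in the scene view. Its early marks were up to about 12 mm off from each other, so I relied on my own corner fits, which agreed to a few mm.
- **Plain blade:** the arm never went near it. The network's mark for it differed by 5 px between the start and the end, but comparing the two pictures directly gave a shift of only about 0.5 px (1–2 mm).

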